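# Gauge the heater's slanted port and show the tip

### The arm

A 6-joint arm with a two-finger parallel gripper is mounted at the origin on the work surface. World frame = base frame: x ahead of the robot, y to its left, z up, the work surface at z = 0. Lengths are in m, angles in rad, forces in N, time in s.
With the tool pointing down it reaches from about 0.275 to 0.85 m from the base axis. Payload 5.2 kg.
Tool frame: the origin (TCP) lies between the finger pads; the fingertips stand 11 mm ahead of it and the grasp point (between the pads) lies 8 mm behind it (r.finger_overhang is the distance from the TCP to the fingertips, in m); z points along the fingers, y is the line along which they close (so a half turn about z gives the same grasp; the last joint's range is limited). The gripper opens to 85 mm and grips with 20 to 120 N. Pads are 22 mm wide; open, the fingers measure 114 mm over their backs; the gripper's body (76 mm by 85 mm) begins 54 mm behind the grasp point. The pads swing forward as they close: fully open they stand 13 mm farther back than shut.
Start: joints at [-1.524, 0.259, 1.535, -0, 1.348, -0.203], TCP at [0.136, -0.533, 0.242] pointing down, gripper open.
Joint ranges: [-3.14, 3.14], [-0.91, 2.08], [0.19, 2.58], [-1.22, 4.36], [0.22, 2.71], [-3.12, 3.12]. Speed limits (rad/s): [2.57, 2.57, 3.14, 3.14, 3.14, 3.14].

### API

Orientations are given as a 3x3 rotation matrix whose columns are the frame's x, y, z axes.
In Python, from rig import r gives the robot as it stands.
- The arm moves only by the tool step_arm, never from a script. Its argument "targets" is a list of rows, each a list of 3 entries, a list of its own where there are three numbers: the finger opening in m, from 0 to 0.0854, then the shift along the tool's x, y, z in m, then the turn about the tool's z in rad. In form: [[hand, [x, y, z], twist], ...]. A call has 1 to 8 rows; each row is the pose to reach, as a shift and turn from the pose commanded when the call began, along the tool's axes at that moment; what a row does not reach only later rows make up. A row lasts 1/8 s, in which the tool goes at most 62.5 mm and 10.7 degrees, less where a joint would pass 70% of its speed; a pose out of reach is approached as far as the arm can. A call with a gripper value outside its range is refused whole. The fingers move at their own pace and stop on an object; "grip_force" is the grip in N (left out, the last holds). Time passes only in rows, so rows that repeat a pose let the fingers close. It gives the time, the measured TCP pose, the force, the opening and the grip force at its end, in the units of the state.
- r.observe(): the state, without advancing time (a new reading comes with each control period).
- r.snapshot(name): name is "scene" or "top"; returns a dict with "image" (480x640x3 uint8, red, green, blue), "depth" (480x640 float32, m along the optical axis (not along the pixel's ray), 0 where there is no reading), "camera_matrix" (3x3 intrinsics, pixels), "xyz" and "attitude" of the camera in the world. Camera axes: x right, y up, looking along -z (the intrinsics and any distortion apply to the point x, -y, -z); pixel columns grow to the right and rows downward; lengths in m; the calibration is good to about 2 mm. A picture is of the moment at which its call begins.
- r.finish_job(): hands the job in; it is judged then, once.
The state is a dict: "time_s": time; "qpos": joint angles; "qvel": joint speeds; "joint_torque": joint torques, N m; "eef_pos": TCP position; "orientation": TCP orientation; "wrist_force": force on the tool from outside, world axes, zero at the start; "ft_torque": the same for the moment, N m; "opening": finger opening in m; "finger_force": force on a finger pad.
Only numpy, scipy, OpenCV 4.12 (cv2) and the standard library are available. Lean on these libraries where they do the work, as an engineer would, in place of code of your own. Each camera call takes 0.05 s, during which the arm holds its last target. There are 200 camera calls.

### The job

Check that the probe port of the dry-block heater is clear to its full depth: take the gauge rod off its stand by the handle, put its thin end into the slanted guide tube and push it in, without forcing, until the collar stops against the tube's mouth. Then draw it right out and present the tip for reading: hold the rod level with the tip about 5 cm above the middle of the white tile, touching nothing else, and finish still holding it there. Do not drop the rod and leave the dishes, tube rack and burner where they are.

Things in the scene. Friction and masses are not known exactly. Their poses are not given: they have to be found in the camera images.
- rod: Loose bright metal gauge rod, 120 g: shaft 8 mm thick with tapered tip, collar 38 mm across, square handle 14 x 14 mm. Origin on its axis at the collar's face towards the tip; x runs from tip to handle: tip at -80, collar 0 to 6, mass centre 36, handle 6 to 116 mm; y, z square to the handle's flats. Starts level in the stand, z up, axis 55 mm high, tip on the robot's side. Lifts straight up.
- rod_tip (a point): End point of the gauge rod's thin shaft, on its axis, 80 mm from the collar's stop face.
- port: Slanted steel guide tube fixed on the heater. Origin: centre of its mouth, 128 mm above the bench; z runs out of the mouth along the tube, 40 degrees above horizontal, away from the robot's side. Bore 13 mm wide, 84 mm deep, flaring over the top 10 mm to 25 mm; rim 36 mm across. The rod is home, collar flat on the rim, when its origin meets this origin and its x axis lies along this z.
- heater: Fixed light grey dry-block heater carrying the tube: housing 200 (x) x 150 (y) mm, top 70 mm above the bench; a low block with wells near its -x end tops out at 80 mm. Origin: centre of its footprint on the bench. The tube's mouth is at x = 45, y = 0, z = 128 mm; +x is the horizontal direction the mouth points.
- stand: Fixed dark grey plastic rod stand: base plate 190 x 70 mm, 10 mm thick, two notched posts 10 mm thick, 30 mm wide, 58 mm tall, under the shaft (x = -45 mm) and the handle's far end (x = 105 mm). Origin on the bench below the rod's collar face (within 6 mm); x along the rod. Between collar and post the handle is free for the fingers.
- tile_top (a point): Centre of the top face of the fixed white reading tile, 90 x 90 mm, 8 mm thick, lying on the bench (this point is 8 mm above the bench).
- dishes: Bystander: stack of red culture dishes, 90 mm in diameter, 60 mm tall, loose. Origin at the centre of its underside.
- rack: Bystander: white test-tube rack with tubes, 70 x 200 mm, 102 mm tall, loose. Origin at the centre of its underside.
- burner: Bystander: gas burner, round foot 80 mm in diameter with an upright barrel, 121 mm tall, loose. Origin at the centre of its underside.
Not all that is in view belongs to the job. Several things have the shape of the rod; the one meant has the colours described above.

How it is judged:
By the outcome, as a careful person would: the job done as asked, in the order asked, and still so for the second after the job is handed in, while the arm keeps its last pose, push and grip.
It also fails if it takes over 53 s, if anything falls off the work surface, if the arm or the gripper's body presses on something with over 40 N, if the wrist force passes 120 N, or if a joint passes its speed limit or range.

## Working session

There is one attempt and no reset: what is moved stays moved. The work goes in short steps, Python scripts to look and compute and a tool call to move; the robot and the scene stay as the last step left them, time stands still between calls to the robot, and variables do not carry over. Pictures are saved under pics/ and viewed, at most 10 in all, crops included, and the job is handed in when it is done.

Besides the shell and the picture viewer there is one more tool, called by a JSON object that holds its "api" and its "payload", one argument or row to a line. step_arm: Moves the arm, as the interface text tells. Its arguments: {"type":"object","properties":{"targets":{"type":"array","items":{"type":"array"}},"grip_force":{"type":"number"}},"required":["targets"]}

```bash
mkdir -p pics; ls; cat > h.py <<'E'
import numpy as np,cv2
from rig import r
def snap(n,f):
    s=r.snapshot(n); np.savez(f'pics/{f}.npz',**s)
    cv2.imwrite(f'pics/{f}.png',cv2.cvtColor(s['image'],cv2.COLOR_RGB2BGR)); return s
def load(f): return dict(np.load(f'pics/{f}.npz'))
def cloud(s):
    K=s['camera_matrix'];d=s['depth'];v,u=np.mgrid[:d.shape[0],:d.shape[1]]
    p=np.stack([(u-K[0,2])/K[0,0]*d,-(v-K[1,2])/K[1,1]*d,-d],-1)
    P=p@np.array(s['attitude']).reshape(3,3).T+s['xyz']; P[d==0]=np.nan; return P
E
python3 - <<'E'
from h import *
for n in('scene','top'):
    s=snap(n,n+'0');print(n,s['xyz'],np.round(s['attitude'],3),s['camera_matrix'],[k for k in s])
o=r.observe();print(o)
E
```

```text
pics
scene [ 1.05183943 -0.59948248  1.39644263] [[ 0.782 -0.52   0.343]
 [ 0.623  0.641 -0.448]
 [ 0.013  0.565  0.825]] [[601.79561085   0.         327.60292895]
 [  0.         601.79561085 236.38910747]
 [  0.           0.           1.        ]] ['image', 'depth', 'camera_matrix', 'xyz', 'attitude']
top [0.21833499 0.1295192  1.62024334] [[ 0.016  0.983 -0.183]
 [-1.     0.015 -0.004]
 [-0.002  0.183  0.983]] [[603.59143758   0.         327.05024869]
 [  0.         603.59143758 244.33081223]
 [  0.           0.           1.        ]] ['image', 'depth', 'camera_matrix', 'xyz', 'attitude']
{'time_s': 0.1, 'qpos': array([-1.52382350e+00,  2.59306747e-01,  1.53595394e+00,  9.96320445e-06,
        1.34797559e+00, -2.02799952e-01]), 'qvel': array([-3.64619286e-04, -1.54571309e-03, -4.41372081e-03, -3.07854018e-04,
        1.98700304e-03, -8.37521234e-05]), 'joint_torque': array([ 2.49559249e-03, -4.46965206e+01, -2.91250044e+01, -2.94237652e-04,
        6.22500156e-03,  3.92643443e-06]), 'eef_pos': array([ 0.13595625, -0.53248122,  0.24154599]), 'orientation': array([[ 9.68969170e-01,  2.47181600e-01, -6.74711521e-05],
       [ 2.47181374e-01, -9.68967838e-01,  1.64226842e-03],
       [ 3.40561159e-04, -1.60798508e-03, -9.99998649e-01]]), 'wrist_force': array([-0.73081063,  0.29338013, -0.37016598]), 'ft_torque': array([ 0.00785867,  0.01519531, -0.00565153]), 'finger_force': 0.0, 'opening': 0.08507028908147563}
```

View pics/scene0.png

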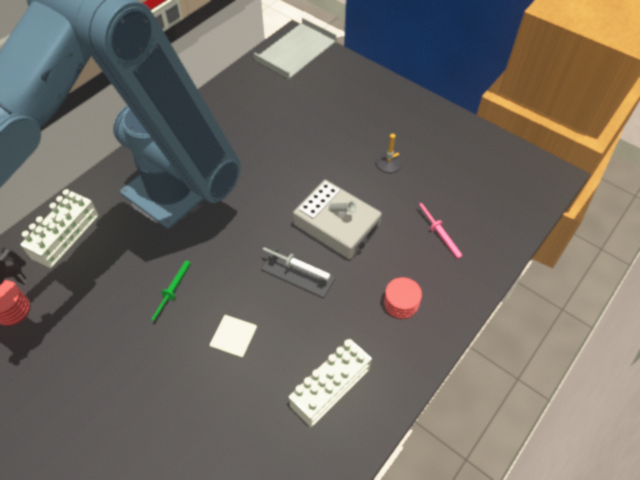

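View pics/top0.png

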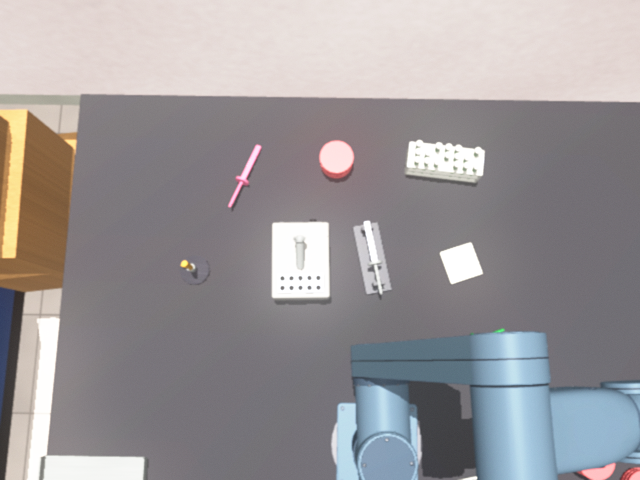

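Both views show the layout. In the scene view the rod-shaped things are green (172,290), pink (440,230), and bright metal on the dark stand (296,267), which is (373,255) in the top view. The bright metal one fits the description by colour and by lying on the stand. In the top view the heater is at (300,260) with its tube at (300,250), the tile at (461,263), the dishes at (337,159), the rack at (445,160) and the burner at (195,271).

```bash
python3 - <<'E'
from h import *
s=load('scene0');t=load('top0')
a=cv2.resize(s['image'][170:310,240:400],None,fx=2.5,fy=2.5,interpolation=cv2.INTER_CUBIC)
b=cv2.resize(t['image'][205:310,260:400],None,fx=2.86,fy=2.86,interpolation=cv2.INTER_CUBIC)
h=max(a.shape[0],b.shape[0]);pad=lambda m:cv2.copyMakeBorder(m,0,h-m.shape[0],0,0,cv2.BORDER_CONSTANT)
cv2.imwrite('pics/crop.png',cv2.cvtColor(np.hstack([pad(a),pad(b)]),cv2.COLOR_RGB2BGR))
def rect(P,m,n):
    Q=P[m];(c,sz,an)=cv2.minAreaRect(Q[:,:2].astype(np.float32));print(n,m.sum(),np.round(c,4),np.round(sz,4),round(an,2),'z',np.round(np.nanpercentile(Q[:,2],[2,50,98]),4));return Q
for n,f in(('scene',s),('top',t)):
    P=cloud(f);I=f['image'].astype(int);X,Y,Z=[P[...,i] for i in range(3)]
    g=lambda x0,x1,y0,y1:(X>x0)&(X<x1)&(Y>y0)&(Y<y1)
    v,u=np.mgrid[:480,:640]
    print(n,'centers',P[263,461] if n=='top' else P[336,234], P[260,300] if n=='top' else P[220,337])
    B=(u>435)&(u<490)&(v>235)&(v<290) if n=='top' else (u>200)&(u<265)&(v>310)&(v<362)
    rect(P,B&(I.min(-1)>150)&(abs(Z-.008)<.006),'tile')
    B=(u>262)&(u<340)&(v>212)&(v<308) if n=='top' else (u>285)&(u<390)&(v>172)&(v<262)
    rect(P,B&(abs(Z-.07)<.006),'heater top')
    rect(P,B&(Z>.09),'tube')
    Q=rect(P,B&(Z>.077)&(Z<.086),'block')
    B=(u>345)&(u<400)&(v>212)&(v<302) if n=='top' else (u>250)&(u<340)&(v>238)&(v<302)
    rect(P,B&(Z>.006)&(Z<.016),'standbase')
    rect(P,B&(Z>.04)&(Z<.09)&(I.min(-1)>120),'rod')
E
```

```text
scene centers [ 0.48126127 -0.23002674  0.01019602] [0.48523034 0.18107794 0.06745144]
tile 1110 [ 0.4754 -0.2294] [0.0925 0.0942] 19.53 z [0.0023 0.0067 0.0127]
heater top 2245 [0.4729 0.1361] [0.2031 0.2825] 2.11 z [0.0643 0.0688 0.0755]
tube 213 [0.4881 0.2056] [0.0328 0.0687] 82.35 z [0.0916 0.1157 0.1368]
block 449 [0.4726 0.2051] [0.1797 0.1257] 2.21 z [0.0771 0.0799 0.0849]
standbase 902 [0.4712 0.0173] [0.2376 0.1839] 37.6 z [0.0061 0.0093 0.0152]
rod 427 [0.4958 0.024 ] [0.203  0.1155] 45.89 z [0.0474 0.0588 0.0728]
top centers [ 0.47247785 -0.22565986  0.00775238] [0.45879194 0.20464081 0.10272885]
tile 1027 [ 0.4744 -0.2265] [0.0951 0.0967] 18.15 z [0.0024 0.008  0.0134]
heater top 2917 [0.466  0.2049] [0.2012 0.1497] 1.8 z [0.0646 0.0702 0.0756]
tube 275 [0.4813 0.2033] [0.0809 0.0306] 7.65 z [0.0904 0.1169 0.1396]
block 807 [0.4665 0.2042] [0.1926 0.141 ] 7.03 z [0.0772 0.0807 0.0855]
standbase 1298 [0.4865 0.0131] [0.2418 0.1442] 0.54 z [0.0062 0.01   0.0155]
rod 441 [0.4759 0.0141] [0.195  0.0357] 12.79 z [0.0473 0.0601 0.0733]
```

View pics/crop.png

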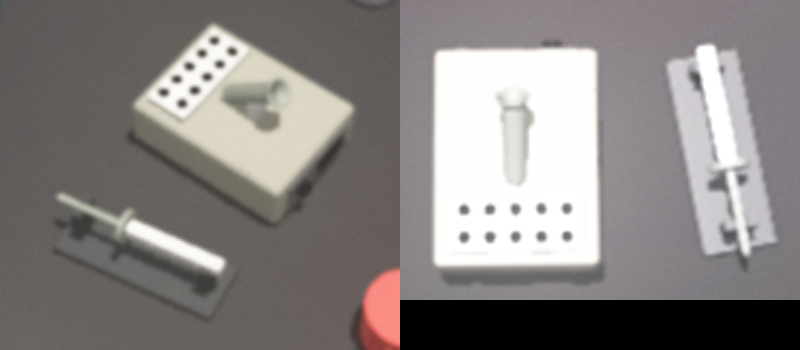

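The crop shows the bright metal rod lying on the dark stand: white square handle, collar near (125,222) in the left half, thin tip towards the robot. This is the one meant. The tube's mouth points away from the robot. Next I refine the poses with ray-plane intersection at the known heights.

```bash
cat >> h.py <<'E'
def rays(s,uv,z):
    K=s['camera_matrix'];uv=np.asarray(uv,float)
    d=np.stack([(uv[:,0]-K[0,2])/K[0,0],-(uv[:,1]-K[1,2])/K[1,1],-np.ones(len(uv))],-1)@np.array(s['attitude']).reshape(3,3).T
    return s['xyz']+d*((z-s['xyz'][2])/d[:,2])[:,None]
E
python3 - <<'E'
from h import *
for n in('scene','top'):
    s=load(n+'0');P=cloud(s);I=s['image'].astype(int);v,u=np.mgrid[:480,:640];g=I.min(-1)
    B=(u>350)&(u<395)&(v>215)&(v<302) if n=='top' else (u>255)&(u<335)&(v>240)&(v<300)
    m=B&(g>170)&(P[...,2]>.045) 
    m=cv2.morphologyEx(m.astype(np.uint8),cv2.MORPH_OPEN,np.ones((3,3)))
    k,l,st,c=cv2.connectedComponentsWithStats(m);i=1+np.argmax(st[1:,4]);vv,uu=np.nonzero(l==i)
    Q=rays(s,np.c_[uu,vv],.060);c,sz,a=cv2.minAreaRect(Q[:,:2].astype(np.float32))
    vx,vy,x0,y0=cv2.fitLine(Q[:,:2].astype(np.float32),2,0,.01,.01).ravel()
    print(n,'handle',len(uu),np.round(c,4),np.round(sz,4),round(a,2),'dir',round(np.degrees(np.arctan2(vy,vx)),2),'mean',x0,y0)
    # whole rod from depth
    m=B&(P[...,2]>.045)&(P[...,2]<.08)&(g>100);Q=P[m];d=np.array([vx,vy]);d*=np.sign(d[0])
    t=(Q[:,:2]-[x0,y0])@d;w=(Q[:,:2]-[x0,y0])@[-d[1],d[0]]
    for lo in np.arange(-.16,.08,.01):
        k=(t>=lo)&(t<lo+.01)
        if k.sum():print('  t%.3f n%d w %.4f..%.4f z%.4f x %.4f'%(lo+.005,k.sum(),w[k].min(),w[k].max(),np.median(Q[k,2]),x0+d[0]*(lo+.005)),end='')
    print()
    # heater top
    B=(u>262)&(u<340)&(v>212)&(v<308) if n=='top' else (u>285)&(u<390)&(v>172)&(v<262)
    X=P[...,0];Y=P[...,1]
    m=B&(abs(P[...,2]-.07)<.008)&(Y>.122)
    vv,uu=np.nonzero(m);Q=rays(s,np.c_[uu,vv],.07);print(' heater',[np.round(x,4) for x in cv2.minAreaRect(Q[:,:2].astype(np.float32))])
    m=B&(P[...,2]>.09);Q=P[m]
    H=Q[Q[:,2]>.118];print(' tube upper',H.mean(0),H[:,:2].min(0),H[:,:2].max(0),'lineang',np.degrees(np.arctan2(*np.flip(cv2.fitLine(Q[:,:2].astype(np.float32),2,0,.01,.01).ravel()[:2]))))
E
```

```text
scene handle 234 [0.521  0.0186] [0.1127 0.0176] 13.0 dir 12.53 mean 0.5215776 0.018840838
  t-0.145 n1 w 0.0032..0.0032 z0.0557 x 0.3800  t-0.135 n10 w -0.0004..0.0064 z0.0563 x 0.3898  t-0.125 n10 w -0.0028..0.0074 z0.0566 x 0.3996  t-0.115 n22 w -0.0061..0.0175 z0.0558 x 0.4093  t-0.105 n13 w -0.0027..0.0123 z0.0572 x 0.4191  t-0.095 n12 w -0.0017..0.0067 z0.0546 x 0.4288  t-0.085 n10 w -0.0033..0.0070 z0.0573 x 0.4386  t-0.075 n11 w -0.0026..0.0059 z0.0561 x 0.4484  t-0.065 n13 w -0.0168..0.0058 z0.0601 x 0.4581  t-0.055 n60 w -0.0157..0.0194 z0.0624 x 0.4679  t-0.045 n23 w -0.0085..0.0074 z0.0592 x 0.4776  t-0.035 n29 w -0.0069..0.0086 z0.0598 x 0.4874  t-0.025 n23 w -0.0076..0.0088 z0.0586 x 0.4972  t-0.015 n25 w -0.0088..0.0081 z0.0595 x 0.5069  t-0.005 n28 w -0.0080..0.0097 z0.0591 x 0.5167  t0.005 n26 w -0.0086..0.0075 z0.0589 x 0.5265  t0.015 n28 w -0.0083..0.1097 z0.0577 x 0.5362  t0.025 n27 w -0.0084..0.0081 z0.0584 x 0.5460  t0.035 n32 w -0.0119..0.0150 z0.0576 x 0.5557  t0.045 n28 w -0.0101..0.0149 z0.0586 x 0.5655  t0.055 n18 w -0.0085..0.0064 z0.0577 x 0.5753
 heater 
[... 719 characters left out ...]
w -0.0079..0.0066 z0.0620 x 0.4720  t-0.035 n22 w -0.0072..0.0067 z0.0606 x 0.4818  t-0.025 n23 w -0.0076..0.0071 z0.0606 x 0.4916  t-0.015 n22 w -0.0060..0.0066 z0.0605 x 0.5014  t-0.005 n20 w -0.0067..0.0066 z0.0618 x 0.5112  t0.005 n22 w -0.0061..0.0068 z0.0624 x 0.5210  t0.015 n22 w -0.0066..0.0068 z0.0609 x 0.5308  t0.025 n20 w -0.0066..0.0076 z0.0610 x 0.5406  t0.035 n37 w -0.0142..0.0152 z0.0585 x 0.5504  t0.045 n37 w -0.0153..0.0153 z0.0604 x 0.5603  t0.055 n13 w -0.0065..0.0074 z0.0625 x 0.5701
 heater [array([0.4652, 0.2058]), array([0.2001, 0.1498]), np.float64(0.9066)]
 tube upper [0.49997107 0.20556004 0.12651725] [0.47878414 0.19156807] [0.52040184 0.22274506] lineang 2.0407097
```

{"api": "step_arm", "payload": {
  "targets": [
    [0.085,[0.506,-0.443,0.0],0.045],
    [0.085,[0.506,-0.443,0.0],0.045],
    [0.085,[0.506,-0.443,0.0],0.045],
    [0.085,[0.506,-0.443,0.0],0.045],
    [0.085,[0.506,-0.443,0.0],0.045],
    [0.085,[0.506,-0.443,0.0],0.045],
    [0.085,[0.506,-0.443,0.0],0.045],
    [0.085,[0.506,-0.443,0.0],0.045]
  ]
}}

```text
time_s: 1.1
eef_pos: [0.4198, -0.1189, 0.2423]
orientation: [[0.979, 0.203, 0.0], [0.203, -0.979, -0.0], [0.0, 0.0, -1.0]]
wrist_force: [0.2, -0.4, -0.5]
opening: 0.0846
finger_force: 0.0
```

{"api": "step_arm", "payload": {
  "targets": [
    [0.085,[0.0,0.0,0.0],0.0],
    [0.085,[0.0,0.0,0.0],0.0]
  ]
}}

```text
time_s: 1.35
eef_pos: [0.4188, -0.1206, 0.242]
orientation: [[0.979, 0.205, -0.001], [0.205, -0.979, -0.0], [-0.001, -0.0, -1.0]]
wrist_force: [0.5, -0.2, 0.7]
opening: 0.0853
finger_force: 0.0
```

{"api": "step_arm", "payload": {
  "targets": [
    [0.085,[0.125,-0.12,0.0],0.0],
    [0.085,[0.125,-0.12,0.0],0.0],
    [0.085,[0.125,-0.12,0.0],0.0],
    [0.085,[0.125,-0.12,0.0],0.0],
    [0.085,[0.125,-0.12,0.05],0.0],
    [0.085,[0.125,-0.12,0.1],0.0],
    [0.085,[0.125,-0.12,0.1],0.0]
  ]
}}

```text
time_s: 2.22
eef_pos: [0.5134, 0.0202, 0.1391]
orientation: [[0.98, 0.2, -0.009], [0.2, -0.98, 0.001], [-0.009, -0.003, -1.0]]
wrist_force: [-1.1, -0.6, 0.2]
opening: 0.0854
finger_force: 0.0
```

```bash
python3 - <<'E'
from h import *
s=snap('scene','s1');t=snap('top','t1')
a=cv2.resize(s['image'][150:310,220:400],None,fx=2.2,fy=2.2);b=cv2.resize(t['image'][190:310,320:430],None,fx=2.9,fy=2.9)[:352]
cv2.imwrite('pics/c1.png',cv2.cvtColor(np.hstack([a[:348],b[:348]]),cv2.COLOR_RGB2BGR))
E
```

```text
(no output)
```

View pics/c1.png

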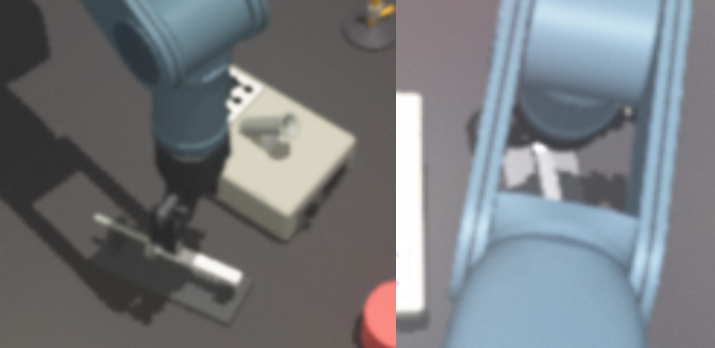

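The gripper, at about (175,220) in the left half, is straddling the handle between the collar and the far post. I descend and grip.

{"api": "step_arm", "payload": {
  "targets": [
    [0.085,[0.0,0.0,0.05],0.0],
    [0.085,[0.0,0.0,0.08],0.0],
    [0.085,[0.0,0.0,0.095],0.0],
    [0.085,[0.0,0.0,0.095],0.0],
    [0.0,[0.0,0.0,0.095],0.0],
    [0.0,[0.0,0.0,0.095],0.0],
    [0.0,[0.0,0.0,0.095],0.0],
    [0.0,[0.0,0.0,0.095],0.0]
  ],
  "grip_force": 30
}}

```text
time_s: 3.32
eef_pos: [0.5173, 0.0221, 0.0477]
orientation: [[0.979, 0.204, 0.001], [0.204, -0.979, -0.0], [0.001, 0.0, -1.0]]
wrist_force: [-1.7, 2.9, 7.3]
opening: 0.0138
finger_force: 32.1
```

{"api": "step_arm", "payload": {
  "targets": [
    [0.0,[0.0,0.0,0.0],0.0],
    [0.0,[0.0,0.0,0.0],0.0],
    [0.0,[0.0,0.0,0.0],0.0],
    [0.0,[0.0,0.0,0.0],0.0]
  ]
}}

```text
time_s: 3.82
eef_pos: [0.5173, 0.0222, 0.0477]
orientation: [[0.979, 0.204, 0.001], [0.204, -0.979, -0.0], [0.001, 0.0, -1.0]]
wrist_force: [-0.8, -0.4, 5.8]
opening: 0.0135
finger_force: 32.1
```

{"api": "step_arm", "payload": {
  "targets": [
    [0.0,[0.0,0.0,-0.02],0.0],
    [0.0,[0.0,0.0,-0.05],0.0],
    [0.0,[0.0,0.0,-0.1],0.0],
    [0.0,[0.0,0.0,-0.14],0.0],
    [0.0,[0.0,0.0,-0.16],0.0],
    [0.0,[0.0,0.0,-0.16],0.0]
  ]
}}

```text
time_s: 4.58
eef_pos: [0.5179, 0.022, 0.2085]
orientation: [[0.979, 0.203, 0.003], [0.203, -0.979, -0.001], [0.003, 0.001, -1.0]]
wrist_force: [0.4, -0.3, -1.2]
opening: 0.0135
finger_force: 31.2
```

```bash
python3 - <<'E'
from h import *
s=snap('scene','s2');P=cloud(s);o=r.observe();T=o['eef_pos'];R=np.array(o['orientation']).reshape(3,3);print(o['wrist_force'],o['ft_torque'],T)
L=(P-T)@R  # tool coords
g=s['image'].min(-1)
m=(abs(L[...,1])<.03)&(L[...,0]>-.2)&(L[...,0]<.12)&(L[...,2]>-.09)&(L[...,2]<.12)&(P[...,2]>.09)
cv2.imwrite('pics/c2.png',cv2.cvtColor(cv2.resize(s['image'][100:300,200:440],None,fx=2.5,fy=2.5),cv2.COLOR_RGB2BGR))
Q=L[m&(g>90)]
for a in np.arange(-.2,.12,.01):
    k=(Q[:,0]>=a)&(Q[:,0]<a+.01)
    if k.sum():print('%.3f n%d y%.4f z%.4f [%.4f %.4f]'%(a+.005,k.sum(),np.median(Q[k,1]),np.median(Q[k,2]),Q[k,2].min(),Q[k,2].max()))
E
```

```text
[-0.18225822 -0.83625926 -1.29808485] [-0.00624152 -0.04277636 -0.00586485] [0.51696857 0.02213213 0.20701528]
-0.135 n7 y0.0048 z-0.0089 [-0.0126 -0.0066]
-0.125 n12 y0.0043 z-0.0100 [-0.0144 -0.0051]
-0.115 n13 y0.0039 z-0.0097 [-0.0144 -0.0038]
-0.105 n14 y0.0034 z-0.0095 [-0.0136 -0.0038]
-0.095 n12 y0.0045 z-0.0093 [-0.0123 -0.0065]
-0.085 n15 y0.0025 z-0.0076 [-0.0123 -0.0035]
-0.075 n11 y0.0043 z-0.0105 [-0.0131 -0.0059]
-0.065 n10 y0.0034 z-0.0097 [-0.0160 -0.0046]
-0.055 n71 y0.0082 z-0.0178 [-0.0302 0.0059]
-0.045 n27 y0.0051 z-0.0138 [-0.0185 -0.0061]
-0.035 n18 y0.0044 z-0.0133 [-0.0176 -0.0055]
0.005 n6 y-0.0016 z-0.0138 [-0.0162 0.0060]
0.015 n53 y0.0064 z-0.0141 [-0.0563 0.0069]
0.025 n31 y0.0061 z-0.0132 [-0.0179 -0.0011]
0.035 n29 y0.0057 z-0.0122 [-0.0200 -0.0029]
0.045 n32 y0.0063 z-0.0128 [-0.0201 -0.0007]
0.055 n32 y0.0056 z-0.0128 [-0.0205 -0.0023]
```

View pics/c2.png

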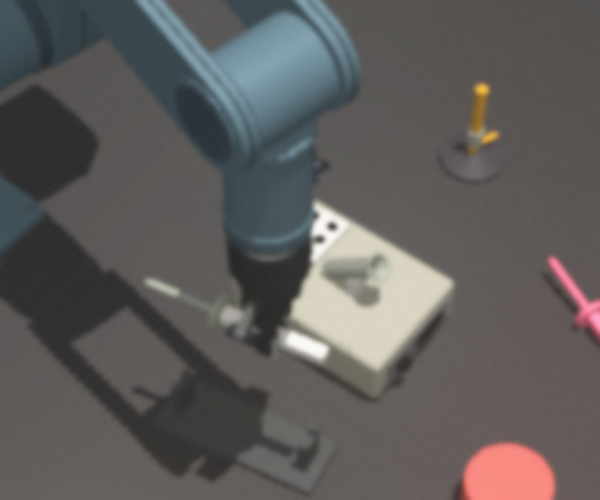

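The rod is held level with no droop: in the crop the tip is at (150,283) and the handle end at (325,347). The tip is 140 mm ahead of the grasp. The scene camera has a bias of about 4 mm in y, and the top camera agrees with the grasp, so I use the top camera for the port. The tool cannot tilt, so I will swivel the rod in the pads against the port's flare. First I move in front of the mouth.

{"api": "step_arm", "payload": {
  "targets": [
    [0.0,[0.208,-0.15,0.0],0.179],
    [0.0,[0.208,-0.15,0.0],0.179],
    [0.0,[0.208,-0.15,0.0],0.179],
    [0.0,[0.208,-0.15,0.0],0.179],
    [0.0,[0.208,-0.15,0.0],0.179],
    [0.0,[0.208,-0.15,0.0],0.179],
    [0.0,[0.208,-0.15,0.0],0.179],
    [0.0,[0.208,-0.15,0.0],0.179]
  ]
}}

```text
time_s: 5.62
eef_pos: [0.6897, 0.2101, 0.2079]
orientation: [[1.0, 0.024, 0.0], [0.024, -1.0, -0.0], [0.0, 0.0, -1.0]]
wrist_force: [0.5, -0.2, -1.7]
opening: 0.0133
finger_force: 31.2
```

```bash
python3 - <<'E'
from h import *
o=r.observe();print(o['eef_pos'],np.degrees(np.arctan2(o['orientation'][1][0],o['orientation'][0][0])),o['qpos'])
t=load('top0');g=t['image'].min(-1)
# heater edges: sub-pixel gradient fit per side on plane z=.07
G=cv2.GaussianBlur(t['image'].mean(-1).astype(np.float32),(0,0),1)
def side(pts,dirn):
    out=[]
    for (u,v) in pts:
        k=np.arange(-6,6.01,.25);mx=(u+k*dirn[0]).astype(np.float32)[None];my=(v+k*dirn[1]).astype(np.float32)[None]
        pr=cv2.remap(G,mx,my,cv2.INTER_LINEAR).ravel();i=np.argmin(np.gradient(pr));out.append((mx[0,i],my[0,i]))
    return rays(t,out,.07)[:,:2]
S={'left(+y)':side([(273,v) for v in range(230,292,3)],(-1,0)),'right(-y)':side([(328,v) for v in range(230,292,3)],(1,0)),
'far(+x)':side([(u,223) for u in range(280,322,3)],(0,-1)),'near(-x)':side([(u,299) for u in range(280,322,3)],(0,1))}
for n,q in S.items():
    vx,vy,x,y=cv2.fitLine(q.astype(np.float32),cv2.DIST_HUBER,0,.01,.01).ravel();print(n,round(np.degrees(np.arctan2(vy,vx)),2),x,y)
E
```

```text
[0.68974416 0.21006064 0.20789739] 1.4021839036284471 [ 1.41415192e-01  5.90953827e-01  1.10856487e+00 -1.52217991e-04
  1.44185773e+00  1.68775836e+00]
left(+y) 1.83 0.44016382 0.27910158
right(-y) 0.81 0.49542025 0.13316151
far(+x) -89.06 0.5659001 0.20767328
near(-x) -89.09 0.367198 0.19595084
```

{"api": "step_arm", "payload": {
  "targets": [
    [0.0,[0.0,-0.0016,0.04],0.0],
    [0.0,[0.0,-0.0016,0.08],0.0],
    [0.0,[0.0,-0.0016,0.091],0.0],
    [0.0,[-0.015,-0.0016,0.091],0.0],
    [0.0,[-0.025,-0.0016,0.091],0.0],
    [0.0,[-0.025,-0.0016,0.091],0.0]
  ]
}}

```text
time_s: 6.38
eef_pos: [0.6653, 0.2123, 0.118]
orientation: [[1.0, 0.026, 0.002], [0.026, -1.0, 0.0], [0.002, -0.0, -1.0]]
wrist_force: [0.2, 0.7, -1.2]
opening: 0.0137
finger_force: 31.2
```

```bash
python3 - <<'E'
from h import *
s=snap('scene','s3');t=snap('top','t3')
a=cv2.resize(s['image'][160:270,280:420],None,fx=2.8,fy=2.8,interpolation=3);b=cv2.resize(t['image'][180:310,250:380],None,fx=2.36,fy=2.36,interpolation=3)
h=min(a.shape[0],b.shape[0]);cv2.imwrite('pics/c3.png',cv2.cvtColor(np.hstack([a[:h],b[:h]]),cv2.COLOR_RGB2BGR))
E
```

```text
(no output)
```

View pics/c3.png

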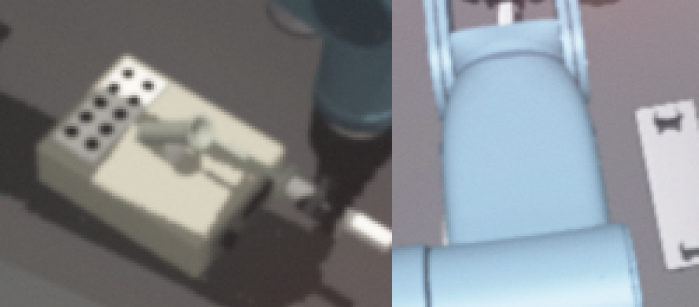

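The scene crop shows the tip at (205,140) about 1 cm short of the flared mouth at (200,128) and in line with it. I ease it in and watch the force.

{"api": "step_arm", "payload": {
  "targets": [
    [0.0,[-0.008,0.0,0.001],0.0],
    [0.0,[-0.014,0.0,0.001],0.0],
    [0.0,[-0.018,0.0,0.001],0.0],
    [0.0,[-0.02,0.0,0.001],0.0],
    [0.0,[-0.02,0.0,0.001],0.0]
  ]
}}

```text
time_s: 7.1
eef_pos: [0.6451, 0.2117, 0.1154]
orientation: [[1.0, 0.026, 0.0], [0.026, -1.0, -0.0], [0.0, 0.0, -1.0]]
wrist_force: [0.5, 0.3, -0.6]
opening: 0.013
finger_force: 31.2
```

{"api": "step_arm", "payload": {
  "targets": [
    [0.0,[-0.003,0.0,0.0],0.0],
    [0.0,[-0.005,0.0,0.0],0.0],
    [0.0,[-0.006,0.0,0.0],0.0]
  ]
}}

```text
time_s: 7.48
eef_pos: [0.6391, 0.2115, 0.1154]
orientation: [[1.0, 0.026, 0.0], [0.026, -1.0, -0.0], [0.0, 0.0, -1.0]]
wrist_force: [1.0, -0.5, -0.8]
opening: 0.0133
finger_force: 31.3
```

{"api": "step_arm", "payload": {
  "targets": [
    [0.0,[0.0,0.0,-0.005],0.0],
    [0.0,[-0.0005,0.0,-0.01],0.0],
    [0.0,[-0.0015,0.0,-0.015],0.0],
    [0.0,[-0.0025,0.0,-0.02],0.0],
    [0.0,[-0.003,0.0,-0.022],0.0]
  ],
  "grip_force": 20
}}

```text
time_s: 8.1
eef_pos: [0.637, 0.2115, 0.1382]
orientation: [[1.0, 0.026, 0.002], [0.026, -1.0, 0.0], [0.002, -0.0, -1.0]]
wrist_force: [5.3, -0.7, -2.8]
opening: 0.0131
finger_force: 30.8
```

```bash
cat >> h.py <<'E'
def rod(f,n='scene'):
    s=snap(n,f);P=cloud(s);o=r.observe();T=np.array(o['eef_pos']);R=np.array(o['orientation']).reshape(3,3)
    L=(P-T)@R;g=s['image'].min(-1)
    m=(abs(L[...,1]-.004)<.011)&(L[...,0]>.02)&(L[...,0]<.07)&(L[...,2]>-.08)&(L[...,2]<.04)&(g>110)
    Q=L[m][:,[0,2]].astype(np.float32);Q[:,1]*=-1
    if len(Q)>15:
        vx,vy,x,y=cv2.fitLine(Q,cv2.DIST_HUBER,0,.001,.01).ravel();print('handle pitch',round(np.degrees(np.arctan(vy/vx)),1),'n',len(Q),'mean',x,y,'xmax',Q[:,0].max())
    print('tcp',T.round(4),'F',np.round(o['wrist_force'],2),'M',np.round(o['ft_torque'],3))
    return s,L
E
python3 -c "
from h import *
rod('s4')"
```

```text
handle pitch 10.4 n 108 mean 0.042944934 0.016645258 xmax 0.05836711
tcp [0.637  0.2115 0.1383] F [ 4.34 -0.88 -3.3 ] M [-0.145 -0.904  0.14 ]
```

Pitch is 10.4° with only about 5 N of force, so swivelling in the flare works. I continue to 30°.

{"api": "step_arm", "payload": {
  "targets": [
    [0.0,[-0.0015,0.0,-0.0055],0.0],
    [0.0,[-0.003,0.0,-0.011],0.0],
    [0.0,[-0.005,0.0,-0.0165],0.0],
    [0.0,[-0.0073,0.0,-0.022],0.0],
    [0.0,[-0.01,0.0,-0.027],0.0],
    [0.0,[-0.013,0.0,-0.032],0.0],
    [0.0,[-0.0165,0.0,-0.0365],0.0],
    [0.0,[-0.0197,0.0,-0.041],0.0]
  ]
}}

```text
time_s: 9.15
eef_pos: [0.617, 0.2108, 0.1789]
orientation: [[1.0, 0.026, 0.002], [0.026, -1.0, -0.0], [0.002, 0.0, -1.0]]
wrist_force: [5.8, -0.9, -2.3]
opening: 0.0134
finger_force: 31.1
```

```bash
python3 -c "
from h import *
rod('s5')"
```

```text
handle pitch 30.7 n 112 mean 0.03636011 0.026989276 xmax 0.05872864
tcp [0.6166 0.2109 0.1795] F [ 3.14 -0.81 -2.26] M [-0.42  -0.923  0.191]
```

{"api": "step_arm", "payload": {
  "targets": [
    [0.0,[-0.0025,0.0,-0.0025],0.0],
    [0.0,[-0.005,0.0,-0.005],0.0],
    [0.0,[-0.008,0.0,-0.0075],0.0],
    [0.0,[-0.0107,0.0,-0.01],0.0],
    [0.0,[-0.014,0.0,-0.013],0.0],
    [0.0,[-0.017,0.0,-0.0155],0.0],
    [0.0,[-0.017,0.0,-0.0155],0.0]
  ]
}}

```text
time_s: 10.07
eef_pos: [0.5991, 0.2105, 0.1941]
orientation: [[1.0, 0.026, -0.0], [0.026, -1.0, -0.0], [-0.0, 0.0, -1.0]]
wrist_force: [3.3, -2.0, -1.7]
opening: 0.0136
finger_force: 31.7
```

```bash
python3 -c "
from h import *
rod('s6')"
```

```text
handle pitch 38.1 n 91 mean 0.039303187 0.03695479 xmax 0.05383146
tcp [0.5991 0.2105 0.1939] F [ 2.98 -2.87 -0.86] M [-0.591 -0.631  0.293]
```

{"api": "step_arm", "payload": {
  "targets": [
    [0.0,[-0.0038,0.001,0.0032],0.0],
    [0.0,[-0.0077,0.001,0.0064],0.0],
    [0.0,[-0.0115,0.001,0.0096],0.0],
    [0.0,[-0.0153,0.001,0.0128],0.0],
    [0.0,[-0.0192,0.001,0.016],0.0]
  ]
}}

```text
time_s: 10.75
eef_pos: [0.5799, 0.2092, 0.1775]
orientation: [[1.0, 0.026, -0.0], [0.026, -1.0, 0.0], [-0.0, -0.0, -1.0]]
wrist_force: [1.9, -1.5, -1.2]
opening: 0.0135
finger_force: 31.4
```

```bash
python3 -c "
from h import *
rod('s7')"
```

```text
handle pitch 36.9 n 103 mean 0.034616616 0.033963263 xmax 0.054967783
tcp [0.5793 0.2091 0.1771] F [ 0.91 -0.34 -2.45] M [-0.153 -0.413  0.063]
```

{"api": "step_arm", "payload": {
  "targets": [
    [0.0,[-0.0038,0.0,0.0032],0.0],
    [0.0,[-0.0077,0.0,0.0064],0.0],
    [0.0,[-0.0115,0.0,0.0096],0.0],
    [0.0,[-0.0153,0.0,0.0128],0.0],
    [0.0,[-0.0192,0.0,0.016],0.0]
  ]
}}

```text
time_s: 11.42
eef_pos: [0.5609, 0.2086, 0.1616]
orientation: [[1.0, 0.026, 0.0], [0.026, -1.0, 0.0], [0.0, -0.0, -1.0]]
wrist_force: [1.9, -1.3, -1.9]
opening: 0.0132
finger_force: 31.4
```

{"api": "step_arm", "payload": {
  "targets": [
    [0.0,[-0.0008,0.0,0.0006],0.0],
    [0.0,[-0.0015,0.0,0.0013],0.0],
    [0.0,[-0.0023,0.0,0.0019],0.0]
  ]
}}

```text
time_s: 11.8
eef_pos: [0.559, 0.2085, 0.16]
orientation: [[1.0, 0.026, 0.0], [0.026, -1.0, 0.0], [0.0, -0.0, -1.0]]
wrist_force: [1.8, -0.3, -1.4]
opening: 0.0136
finger_force: 31.3
```

```bash
python3 -c "
from h import *
rod('s8')"
```

```text
handle pitch 42.1 n 92 mean 0.036932662 0.034275442 xmax 0.053277947
tcp [0.5588 0.2085 0.1599] F [ 2.08 -0.99 -2.26] M [-0.213 -0.431  0.077]
```

Still no stop, so I continue in 1 mm steps.

{"api": "step_arm", "payload": {
  "targets": [
    [0.0,[-0.0008,0.0,0.0006],0.0],
    [0.0,[-0.0015,0.0,0.0013],0.0],
    [0.0,[-0.0015,0.0,0.0013],0.0]
  ]
}}

```text
time_s: 12.22
eef_pos: [0.5572, 0.2085, 0.1585]
orientation: [[1.0, 0.026, -0.0], [0.026, -1.0, -0.0], [-0.0, 0.0, -1.0]]
wrist_force: [1.8, -0.3, -2.5]
opening: 0.0137
finger_force: 31.3
```

{"api": "step_arm", "payload": {
  "targets": [
    [0.0,[-0.0008,0.0,0.0006],0.0],
    [0.0,[-0.0015,0.0,0.0013],0.0],
    [0.0,[-0.0015,0.0,0.0013],0.0]
  ]
}}

```text
time_s: 12.6
eef_pos: [0.5557, 0.2084, 0.1572]
orientation: [[1.0, 0.026, -0.0], [0.026, -1.0, -0.0], [-0.0, 0.0, -1.0]]
wrist_force: [0.5, -0.2, -2.2]
opening: 0.0133
finger_force: 31.3
```

{"api": "step_arm", "payload": {
  "targets": [
    [0.0,[-0.0008,0.0,0.0006],0.0],
    [0.0,[-0.0015,0.0,0.0013],0.0],
    [0.0,[-0.0015,0.0,0.0013],0.0]
  ]
}}

```text
time_s: 12.98
eef_pos: [0.5548, 0.2084, 0.1564]
orientation: [[1.0, 0.026, 0.001], [0.026, -1.0, 0.0], [0.001, -0.0, -1.0]]
wrist_force: [2.4, -0.7, 0.8]
opening: 0.0133
finger_force: 31.7
```

```bash
python3 - <<'E'
from h import *
s,L=rod('s9');a=s['image'][160:260,290:400];cv2.imwrite('pics/c9.png',cv2.cvtColor(cv2.resize(a,None,fx=5.5,fy=5.5,interpolation=3),cv2.COLOR_RGB2BGR))
E
```

```text
handle pitch 42.0 n 89 mean 0.03681196 0.035306774 xmax 0.055223774
tcp [0.5548 0.2084 0.1564] F [ 3.29 -0.65  1.21] M [-0.201 -0.561  0.093]
```

View pics/c9.png

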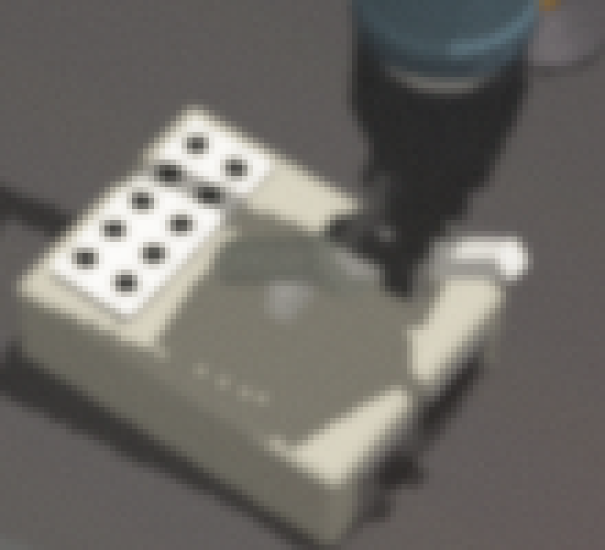

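The collar (355,262) is now down at the tube's mouth and the force along the tube has begun to rise. I press a little more to confirm the stop.

{"api": "step_arm", "payload": {
  "targets": [
    [0.0,[-0.0006,0.0,0.0006],0.0],
    [0.0,[-0.001,0.0,0.001],0.0],
    [0.0,[-0.001,0.0,0.001],0.0]
  ]
}}

```text
time_s: 13.4
eef_pos: [0.5548, 0.2084, 0.1564]
orientation: [[1.0, 0.026, 0.004], [0.026, -1.0, 0.0], [0.004, -0.0, -1.0]]
wrist_force: [4.6, -1.8, 5.5]
opening: 0.0133
finger_force: 32.3
```

```bash
python3 -c "
from h import *
rod('s10')"
```

```text
handle pitch 32.3 n 88 mean 0.04124218 0.037697803 xmax 0.055817164
tcp [0.5548 0.2084 0.1564] F [ 4.55 -1.01  5.77] M [-0.236 -0.695  0.09 ]
```

{"api": "step_arm", "payload": {
  "targets": [
    [0.0,[-0.0008,0.0,0.0006],0.0],
    [0.0,[-0.0008,0.0,0.0006],0.0],
    [0.0,[-0.0008,0.0,0.0006],0.0]
  ]
}}

```text
time_s: 13.82
eef_pos: [0.5547, 0.2084, 0.1564]
orientation: [[1.0, 0.026, 0.006], [0.026, -1.0, 0.001], [0.006, -0.0, -1.0]]
wrist_force: [4.9, -0.6, 7.4]
opening: 0.0136
finger_force: 32.6
```

It's a firm stop: about 10 N and no further motion, so the collar is home. Now I draw it straight out along the tube.

{"api": "step_arm", "payload": {
  "targets": [
    [0.0,[0.0038,0.0,-0.0032],0.0],
    [0.0,[0.0115,0.0,-0.0096],0.0],
    [0.0,[0.0192,0.0,-0.0161],0.0],
    [0.0,[0.0306,0.0,-0.0257],0.0],
    [0.0,[0.0421,0.0,-0.0354],0.0],
    [0.0,[0.0536,0.0,-0.045],0.0],
    [0.0,[0.0651,0.0,-0.0546],0.0],
    [0.0,[0.0766,0.0,-0.0643],0.0]
  ]
}}

```text
time_s: 14.82
eef_pos: [0.6297, 0.2106, 0.2192]
orientation: [[1.0, 0.026, -0.001], [0.026, -1.0, 0.001], [-0.001, -0.001, -1.0]]
wrist_force: [0.2, -0.3, -1.9]
opening: 0.0133
finger_force: 31.3
```

{"api": "step_arm", "payload": {
  "targets": [
    [0.0,[0.015,0.0,-0.02],0.0],
    [0.0,[0.02,0.0,-0.04],0.0],
    [0.0,[0.02,0.0,-0.04],0.0],
    [0.0,[0.02,0.0,-0.04],0.0]
  ]
}}

```text
time_s: 15.32
eef_pos: [0.6486, 0.2109, 0.2578]
orientation: [[1.0, 0.026, -0.002], [0.026, -1.0, -0.0], [-0.002, -0.0, -1.0]]
wrist_force: [0.3, 0.8, -1.6]
opening: 0.0134
finger_force: 31.3
```

```bash
python3 - <<'E'
from h import *
s,L=rod('s11')
g=s['image'].min(-1);P=cloud(s)
m=(abs(L[...,1]-.004)<.025)&(L[...,0]>-.2)&(L[...,0]<.12)&(L[...,2]>-.08)&(L[...,2]<.14)&(P[...,2]>.15)&(g>80)
Q=L[m]
for a in np.arange(-.16,.09,.01):
    k=(Q[:,0]>=a)&(Q[:,0]<a+.01)
    if k.sum():print('%.3f n%d y%.4f up%.4f'%(a+.005,k.sum(),np.median(Q[k,1]),-np.median(Q[k,2])))
E
```

```text
handle pitch 42.1 n 113 mean 0.035214882 0.032200962 xmax 0.05362259
tcp [0.6484 0.2109 0.2575] F [-0.55 -0.49 -2.01] M [0.003 0.002 0.02 ]
-0.105 n5 y0.0022 up-0.0750
-0.095 n8 y0.0051 up-0.0696
-0.085 n10 y0.0043 up-0.0587
-0.075 n12 y0.0045 up-0.0537
-0.065 n11 y0.0047 up-0.0432
-0.055 n10 y0.0052 up-0.0356
-0.045 n40 y0.0090 up-0.0185
-0.035 n49 y0.0109 up-0.0250
-0.025 n26 y0.0076 up-0.0274
-0.015 n8 y0.0088 up-0.0112
0.005 n8 y0.0106 up0.0132
0.015 n46 y0.0084 up0.0165
0.025 n34 y0.0056 up0.0253
0.035 n32 y0.0058 up0.0344
0.045 n34 y0.0044 up0.0414
0.055 n16 y0.0036 up0.0383
```

The rod is out and undamaged, still pitched about 40° in the pads. To level it, I rest the tip on the heater's flat fixed top in front of the tube, then lower the grip in an arc about the tip.

{"api": "step_arm", "payload": {
  "targets": [
    [0.0,[-0.0055,0.0,0.04],0.0],
    [0.0,[-0.0055,0.0,0.075],0.0],
    [0.0,[-0.0055,0.0,0.092],0.0],
    [0.0,[-0.0055,0.0,0.097],0.0],
    [0.0,[-0.0055,0.0,0.1],0.0],
    [0.0,[-0.0055,0.0,0.1],0.0]
  ]
}}

```text
time_s: 16.12
eef_pos: [0.6443, 0.2108, 0.1599]
orientation: [[1.0, 0.026, 0.002], [0.026, -1.0, 0.0], [0.002, -0.0, -1.0]]
wrist_force: [0.4, 0.4, -1.1]
opening: 0.0134
finger_force: 31.3
```

{"api": "step_arm", "payload": {
  "targets": [
    [0.0,[0.0,0.0,0.002],0.0],
    [0.0,[0.001,0.0,0.004],0.0],
    [0.0,[0.003,0.0,0.007],0.0]
  ]
}}

```text
time_s: 16.5
eef_pos: [0.6468, 0.2108, 0.1519]
orientation: [[1.0, 0.026, 0.001], [0.026, -1.0, 0.0], [0.001, -0.0, -1.0]]
wrist_force: [0.1, -0.3, -1.9]
opening: 0.0133
finger_force: 31.3
```

{"api": "step_arm", "payload": {
  "targets": [
    [0.0,[0.003,0.0,0.0035],0.0],
    [0.0,[0.006,0.0,0.007],0.0],
    [0.0,[0.009,0.0,0.0125],0.0],
    [0.0,[0.0124,0.0,0.0175],0.0],
    [0.0,[0.0153,0.0,0.023],0.0],
    [0.0,[0.018,0.0,0.0285],0.0],
    [0.0,[0.0205,0.0,0.034],0.0],
    [0.0,[0.0228,0.0,0.0396],0.0]
  ]
}}

```text
time_s: 17.5
eef_pos: [0.6701, 0.2114, 0.1121]
orientation: [[1.0, 0.026, 0.001], [0.026, -1.0, 0.0], [0.001, -0.0, -1.0]]
wrist_force: [1.9, -0.1, 3.8]
opening: 0.0136
finger_force: 30.4
```

```bash
python3 -c "
from h import *
rod('s12')"
```

```text
handle pitch 22.7 n 114 mean 0.040725175 0.023155201 xmax 0.061559692
tcp [0.6698 0.2113 0.111 ] F [2.85 0.73 2.8 ] M [ 0.027 -0.125  0.001]
```

{"api": "step_arm", "payload": {
  "targets": [
    [0.0,[0.002,0.0,0.006],0.0],
    [0.0,[0.0036,0.0,0.0117],0.0],
    [0.0,[0.005,0.0,0.018],0.0],
    [0.0,[0.0063,0.0,0.0236],0.0],
    [0.0,[0.0072,0.0,0.03],0.0],
    [0.0,[0.0079,0.0,0.0357],0.0],
    [0.0,[0.0083,0.0,0.04],0.0]
  ]
}}

```text
time_s: 18.42
eef_pos: [0.6775, 0.2116, 0.0715]
orientation: [[1.0, 0.026, -0.001], [0.026, -1.0, -0.0], [-0.001, -0.0, -1.0]]
wrist_force: [1.5, 0.3, 0.9]
opening: 0.0135
finger_force: 29.9
```

```bash
python3 -c "
from h import *
rod('s13')"
```

```text
handle pitch 1.4 n 113 mean 0.04161783 0.010121421 xmax 0.06301651
tcp [0.6773 0.2115 0.071 ] F [1.95 0.33 0.52] M [-0.006  0.007 -0.011]
```

{"api": "step_arm", "payload": {
  "targets": [
    [0.0,[0.0,0.0,0.002],0.0],
    [0.0,[0.0,0.0,0.004],0.0],
    [0.0,[0.0,0.0,0.004],0.0]
  ]
}}

```text
time_s: 18.85
eef_pos: [0.6775, 0.2116, 0.068]
orientation: [[1.0, 0.026, -0.0], [0.026, -1.0, -0.0], [-0.0, 0.0, -1.0]]
wrist_force: [-0.5, -0.5, 0.6]
opening: 0.0132
finger_force: 29.9
```

{"api": "step_arm", "payload": {
  "targets": [
    [0.0,[0.0,0.0,-0.01],0.0],
    [0.0,[0.0,0.0,-0.04],0.0],
    [0.0,[0.0,0.0,-0.08],0.0],
    [0.0,[0.0,0.0,-0.12],0.0],
    [0.0,[0.0,0.0,-0.14],0.0],
    [0.0,[0.0,0.0,-0.14],0.0]
  ]
}}

```text
time_s: 19.6
eef_pos: [0.6786, 0.2118, 0.2109]
orientation: [[1.0, 0.026, 0.005], [0.026, -1.0, 0.001], [0.005, -0.001, -1.0]]
wrist_force: [0.3, 0.1, -2.1]
opening: 0.0133
finger_force: 29.5
```

```bash
cat >> h.py <<'E'
def full(f):
    s,L=rod(f);g=s['image'].min(-1)
    m=(abs(L[...,1]-.004)<.02)&(L[...,0]>-.17)&(L[...,0]<.08)&(abs(L[...,2]+.01)<.03)&(g>80);Q=L[m]
    A=Q[(Q[:,0]>-.13)&(Q[:,0]<-.065)];B=Q[(Q[:,0]>.025)&(Q[:,0]<.058)]
    for q in(A,B):
        w=np.median(q,0);print('seg n',len(q),'med',w.round(4),'z slope deg',-np.degrees(np.polyfit(q[:,0],q[:,2],1)[0]).round(1))
    print('xmin',np.sort(Q[:,0])[:4].round(4),'xmax',np.sort(Q[:,0])[-4:].round(4));return s,L
E
python3 -c "
from h import *
full('s14')
t=load('top0');m=load('top0')
"
```

```text
handle pitch -0.5 n 135 mean 0.035234537 0.01124463 xmax 0.06355655
tcp [0.6778 0.2116 0.2088] F [-0.09  0.67 -1.33] M [ 0.014 -0.013  0.009]
seg n 80 med [-0.0961  0.0033 -0.0075] z slope deg 1.4
seg n 101 med [ 0.0418  0.0057 -0.0118] z slope deg 0.7
xmin [-0.1336 -0.1318 -0.1301 -0.1297] xmax [0.0618 0.0627 0.0628 0.0636]
```

The rod is level (within about 1°), with its tip about 136 mm from the TCP after a few mm of slip. Next I measure the tile and rack to plan the presentation.

```bash
python3 - <<'E'
from h import *
for n,b in(('top',(430,235,495,292)),('scene',(200,308,268,365))):
    s=load(n+'0');I=s['image'].min(-1);m=np.zeros_like(I);x0,y0,x1,y1=b;m[y0:y1,x0:x1]=(I[y0:y1,x0:x1]>140)
    v,u=np.nonzero(m);Q=rays(s,np.c_[u,v],.008);print(n,[np.round(x,4) for x in cv2.minAreaRect(Q[:,:2].astype(np.float32))],Q.mean(0).round(4))
P=cloud(load('top0'))
v,u=np.mgrid[:480,:640];k=(u>395)&(u<500)&(v>130)&(v<195)&(P[...,2]>.03);print('rack',np.nanpercentile(P[k],[1,99],axis=0).round(3))
o=r.observe();T=np.array(o['eef_pos']);R=np.array(o['orientation']).reshape(3,3);yaw=np.arctan2(R[1,0],R[0,0])
C=np.array([.4745,-.227]);a=np.radians(-40);goal=np.r_[C+.1355*np.array([np.cos(a),np.sin(a)]),T[2]]
print('goal',goal,'tool shift',(R.T@(goal-T)).round(4),'twist',yaw-a)
E
```

```text
top [array([ 0.4739, -0.2249]), array([0.0964, 0.0971]), np.float64(19.1448)] [ 0.4737 -0.2249  0.008 ]
scene [array([ 0.477 , -0.2289]), array([0.093 , 0.0934]), np.float64(19.0887)] [ 0.4771 -0.2295  0.008 ]
rack [[ 0.703 -0.275  0.032]
 [ 0.786 -0.079  0.106]]
goal [ 0.57829902 -0.31409772  0.2087731 ] tool shift [-1.13e-01  5.23e-01 -2.00e-04] twist 0.724005833111086
```

{"api": "step_arm", "payload": {
  "targets": [
    [0.0,[-0.005,0.02,0.0],0.03],
    [0.0,[-0.015,0.06,0.0],0.08],
    [0.0,[-0.025,0.11,0.0],0.16],
    [0.0,[-0.035,0.16,0.0],0.23],
    [0.0,[-0.045,0.21,0.0],0.3],
    [0.0,[-0.056,0.26,0.0],0.36],
    [0.0,[-0.067,0.31,0.0],0.43],
    [0.0,[-0.078,0.36,0.0],0.5]
  ],
  "grip_force": 50
}}

```text
time_s: 20.65
eef_pos: [0.6068, -0.1527, 0.2065]
orientation: [[0.888, -0.46, -0.003], [-0.46, -0.888, 0.001], [-0.003, 0.001, -1.0]]
wrist_force: [1.0, 0.7, -0.9]
opening: 0.0128
finger_force: 54.2
```

```bash
python3 - <<'E'
from h import *
o=r.observe();T=np.array(o['eef_pos']);R=np.array(o['orientation']).reshape(3,3);yaw=np.arctan2(R[1,0],R[0,0])
C=np.array([.4743,-.2255]);a=np.radians(-40);goal=np.r_[C+.1355*np.array([np.cos(a),np.sin(a)]),.052]
print(T,'tool shift',(R.T@(goal-T)).round(4),'twist',yaw-a)
E
```

```text
[ 0.60683101 -0.15270459  0.20647557] tool shift [0.0486 0.1551 0.1544] twist 0.21963680431995608
```

{"api": "step_arm", "payload": {
  "targets": [
    [0.0,[0.015,0.045,0.0],0.06],
    [0.0,[0.029,0.09,0.0],0.13],
    [0.0,[0.04,0.13,0.0],0.19],
    [0.0,[0.0486,0.155,0.01],0.22],
    [0.0,[0.0486,0.155,0.05],0.22],
    [0.0,[0.0486,0.155,0.09],0.22],
    [0.0,[0.0486,0.155,0.12],0.22],
    [0.0,[0.0486,0.155,0.12],0.22]
  ]
}}

```text
time_s: 21.65
eef_pos: [0.5787, -0.3085, 0.0838]
orientation: [[0.768, -0.64, -0.007], [-0.64, -0.768, 0.006], [-0.009, 0.0, -1.0]]
wrist_force: [-0.1, 0.5, -0.3]
opening: 0.013
finger_force: 54.1
```

```bash
python3 - <<'E'
from h import *
s,L=full('s20')
o=r.observe();T=np.array(o['eef_pos']);R=np.array(o['orientation']).reshape(3,3);yaw=np.arctan2(R[1,0],R[0,0])
C=np.array([.4743,-.2255]);a=yaw;goal=np.r_[C+.1355*np.array([np.cos(a),np.sin(a)]),.052]
print(T,'tool shift',(R.T@(goal-T)).round(4),'yaw',np.degrees(yaw))
cv2.imwrite('pics/c20.png',cv2.cvtColor(cv2.resize(s['image'][250:430,120:400],None,fx=2.5,fy=2.5),cv2.COLOR_RGB2BGR))
E
```

```text
handle pitch -1.0 n 122 mean 0.042438887 0.008189366 xmax 0.061961677
tcp [ 0.5802 -0.3095  0.0862] F [-0.08  0.02 -0.39] M [-0.015 -0.028  0.021]
  return _methods._mean(a, axis=axis, dtype=dtype,
  ret = um.true_divide(
Traceback (most recent call last):
  File "h.py", line 29, in full
    w=np.median(q,0);print('seg n',len(q),'med',w.round(4),'z slope deg',-np.degrees(np.polyfit(q[:,0],q[:,2],1)[0]).round(1))
                                                                                     ~~~~~~~~~~^^^^^^^^^^^^^^^^^
TypeError: expected non-empty vector for x
```

{"api": "step_arm", "payload": {
  "targets": [
    [0.0,[0.0,0.003,0.015],0.0],
    [0.0,[0.0,0.003,0.028],0.0],
    [0.0,[0.0,0.003,0.034],0.0],
    [0.0,[0.0,0.003,0.034],0.0],
    [0.0,[0.0,0.003,0.034],0.0]
  ]
}}

```text
time_s: 22.32
eef_pos: [0.5799, -0.3129, 0.0545]
orientation: [[0.769, -0.64, 0.001], [-0.64, -0.769, -0.0], [0.001, -0.0, -1.0]]
wrist_force: [-0.7, -1.2, -1.5]
opening: 0.0128
finger_force: 54.1
```

```bash
python3 - <<'E'
from h import *
s,L=rod('s21');t,_=rod('t21','top');o=r.observe()
K=lambda c,T:None
def proj(c,X):
    q=(np.array(X)-c['xyz'])@np.array(c['attitude']).reshape(3,3);M=c['camera_matrix'];return (M[0,0]*q[0]/-q[2]+M[0,2],M[1,2]-M[1,1]*q[1]/-q[2])
print(proj(s,[.4743,-.2255,.058]),proj(t,[.4743,-.2255,.058]))
a=cv2.resize(s['image'][270:410,170:310],None,fx=2.8,fy=2.8,interpolation=3);b=cv2.resize(t['image'][190:330,400:540],None,fx=2.8,fy=2.8,interpolation=3)
cv2.imwrite('pics/c21.png',cv2.cvtColor(np.hstack([a,b]),cv2.COLOR_RGB2BGR))
E
```

```text
handle pitch -3.4 n 132 mean 0.038014133 0.011547668 xmax 0.06487228
tcp [ 0.5799 -0.3129  0.0547] F [-0.16  0.45 -0.98] M [-0.031 -0.022  0.011]
tcp [ 0.5799 -0.3129  0.0547] F [ 0.11  1.24 -0.55] M [ 0.014 -0.018  0.034]
(np.float64(230.94564590834491), np.float64(324.66033960377285)) (np.float64(465.07637595494145), np.float64(259.3879586423619))
```

View pics/c21.png

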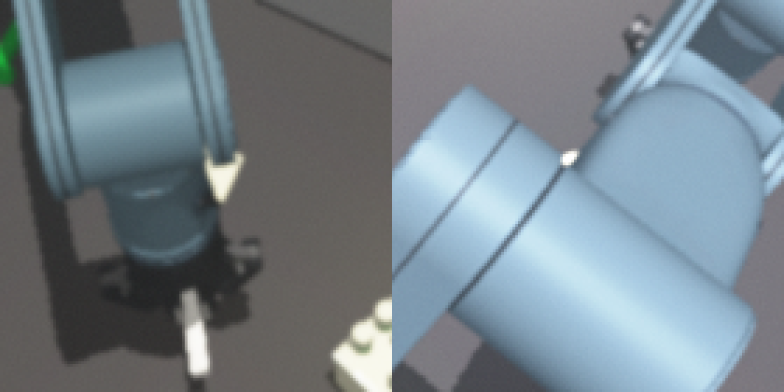

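The arm hides the tip in both views: in the left half the tile's corner is at (222,175) and the handle at (195,330). I lift slightly and swing the rod so that the scene camera can see the tip.

{"api": "step_arm", "payload": {
  "targets": [
    [0.0,[0.0,0.0,-0.03],0.0],
    [0.0,[-0.006,0.015,-0.04],0.12],
    [0.0,[-0.014,0.033,-0.04],0.26],
    [0.0,[-0.022,0.051,-0.04],0.4],
    [0.0,[-0.031,0.069,-0.04],0.55],
    [0.0,[-0.04,0.087,-0.04],0.7],
    [0.0,[-0.05,0.1046,-0.04],0.876],
    [0.0,[-0.05,0.1046,-0.04],0.876]
  ]
}}

```text
time_s: 23.42
eef_pos: [0.4734, -0.3617, 0.0946]
orientation: [[-0.001, -1.0, 0.0], [-1.0, 0.001, -0.0], [0.0, -0.0, -1.0]]
wrist_force: [-0.1, -0.6, -1.1]
opening: 0.013
finger_force: 54.2
```

{"api": "step_arm", "payload": {
  "targets": [
    [0.0,[0.0,0.0,0.0],0.0],
    [0.0,[0.0,0.0,0.0],0.0]
  ]
}}

```text
time_s: 23.68
eef_pos: [0.4749, -0.3609, 0.0943]
orientation: [[0.003, -1.0, 0.001], [-1.0, -0.003, -0.0], [0.0, -0.001, -1.0]]
wrist_force: [0.4, 1.1, -1.3]
opening: 0.0129
finger_force: 54.2
```

```bash
python3 - <<'E'
from h import *
s,L=rod('s22');g=s['image'].min(-1)
m=(abs(L[...,1])<.022)&(L[...,0]>-.17)&(L[...,0]<.08)&(abs(L[...,2]+.008)<.03);Q=L[m]
for a in np.arange(-.16,.08,.01):
    k=(Q[:,0]>=a)&(Q[:,0]<a+.01)
    if k.sum():print('%.3f n%d y%.4f z%.4f'%(a+.005,k.sum(),np.median(Q[k,1]),np.median(Q[k,2])))
o=r.observe();R=np.array(o['orientation']).reshape(3,3);print(R[:,0])
cv2.imwrite('pics/c22.png',cv2.cvtColor(cv2.resize(s['image'][260:400,120:300],None,fx=4,fy=4,interpolation=3),cv2.COLOR_RGB2BGR))
E
```

```text
handle pitch -0.4 n 102 mean 0.04535961 0.011298652 xmax 0.06274971
tcp [ 0.4749 -0.3609  0.0942] F [ 0.36  0.15 -0.89] M [-0.038  0.02  -0.026]
-0.135 n2 y0.0008 z-0.0013
-0.125 n14 y-0.0013 z-0.0040
-0.115 n13 y-0.0038 z-0.0085
-0.105 n15 y-0.0028 z-0.0064
-0.095 n14 y-0.0033 z-0.0060
-0.085 n16 y-0.0021 z-0.0046
-0.075 n16 y-0.0017 z-0.0068
-0.065 n14 y-0.0029 z-0.0068
-0.055 n31 y-0.0059 z-0.0182
-0.045 n71 y-0.0050 z-0.0105
-0.035 n33 y-0.0034 z-0.0106
-0.025 n17 y-0.0059 z-0.0079
0.005 n9 y-0.0161 z-0.0040
0.015 n54 y-0.0059 z-0.0112
0.025 n34 y-0.0032 z-0.0099
0.035 n29 y-0.0047 z-0.0102
0.045 n35 y-0.0042 z-0.0107
0.055 n37 y-0.0046 z-0.0108
0.065 n13 y-0.0030 z-0.0094
[ 2.53631488e-03 -9.99996770e-01  1.62366199e-04]
```

View pics/c22.png

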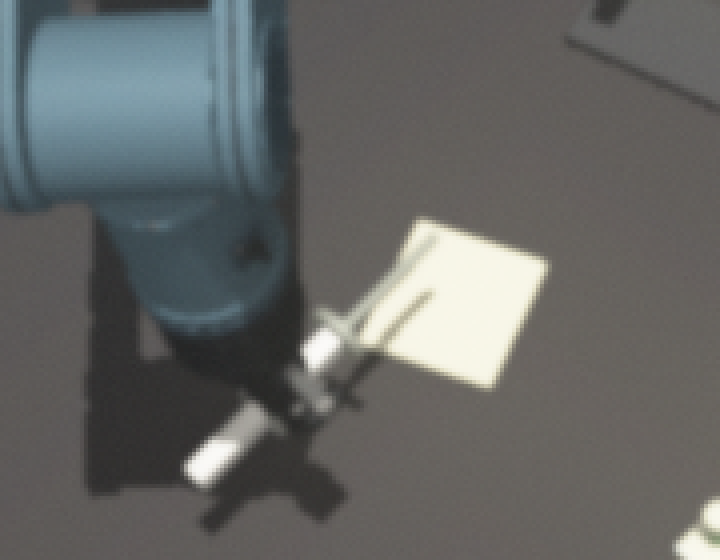

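The rod is level with its tip at (435,240) over the tile, which is centred at about (455,305) in the bench plane; the rod's shadow falls on the tile. The tip is on centre within about 2 mm in the same camera. I lower it to 5 cm.

{"api": "step_arm", "payload": {
  "targets": [
    [0.0,[0.0,0.0,0.012],0.0],
    [0.0,[0.0,0.0,0.025],0.0],
    [0.0,[0.0,0.0,0.036],0.0],
    [0.0,[0.0,0.0,0.041],0.0],
    [0.0,[0.0,0.0,0.041],0.0],
    [0.0,[0.0,0.0,0.041],0.0],
    [0.0,[0.0,0.0,0.041],0.0]
  ]
}}

```text
time_s: 24.6
eef_pos: [0.4745, -0.3614, 0.0536]
orientation: [[0.001, -1.0, 0.001], [-1.0, -0.001, -0.001], [0.001, -0.001, -1.0]]
wrist_force: [0.5, 0.8, -0.7]
opening: 0.0128
finger_force: 54.2
```

```bash
python3 - <<'E'
from h import *
s,L=rod('s23');P=cloud(s)
m=(abs(L[...,1])<.012)&(abs(L[...,2]+.006)<.015)&(L[...,0]>-.17)&(L[...,0]<-.065);Q=P[m];
print('shaft n',len(Q),'median',np.median(Q,0).round(4),'tip y',np.sort(Q[:,1])[-3:].round(4))
s0=load('scene0');d=abs(s['image'].astype(int)-s0['image']).sum(-1)
for n,(x0,y0,x1,y1) in dict(rack=(285,335,375,425),dishes=(380,275,425,320),burner=(370,130,405,175)).items():print(n,(d[y0:y1,x0:x1]>90).mean().round(3))
E
```

```text
handle pitch 0.3 n 101 mean 0.039896455 0.009907069 xmax 0.06294382
tcp [ 0.4744 -0.3614  0.0536] F [ 0.13 -0.49 -1.09] M [ 0.01  -0.013 -0.007]
shaft n 89 median [ 0.4769 -0.2655  0.0588] tip y [-0.2299 -0.2298 -0.2282]
rack 0.0
dishes 0.0
burner 0.0
```

The rod is level, the tip is over the tile's middle (scene camera: x .477, y −.228 against .477, −.229) at about 58 mm, and the bystanders have not moved.

```bash
python3 -c "
from rig import r
print(r.finish_job())"
```

```text
the job is handed in; nothing more can be done
None
```

The port is clear to full depth: the rod went in until the collar stopped firmly at the tube's mouth (about 10 N). It is now held level, tip about 5 cm above the middle of the tile, and the job is handed in at about 25 s; I levelled it by resting its tip on the heater's top, and the dishes, rack and burner did not move.

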